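# Turn the edger-wheel tree and hang the blue-ringed wheel on an empty peg

### The job

The lens-edger wheel with the blue ring stands in the grey wheel rest. Turn the wheel tree until one of its two empty pegs points straight out at the robot's side of the bench, then slip the blue-ringed wheel onto that peg and push it gently home until its face is against the peg's black stop collar, and let go. The abrasive rim and the bore chip easily: never ram the wheel against the tree or another wheel (keep well under 15 N), and never drop it; the two wheels already hanging stay on their pegs and everything else on the bench stays where it is.

Things in the scene. Friction and masses are not known exactly. Their poses are not given: they have to be found in the camera images.
- wheel: The wheel to hang: a lens-edger grinding wheel, aluminium core with a bronze-coloured abrasive rim and a blue ring on both faces. 110 mm across, 18 mm thick, bore 26 mm right through, about 0.42 kg. Origin at its centre (middle of the bore); its x axis is the axle. Both sides are alike. At the start it stands upright in the rest, axle level, centre about 80 mm above the bench, its top 135 mm.
- rest: Grey wheel rest, fixed: a plate 60 x 110 mm with two steel bars and four guide posts 46 mm high, between which the wheel stands. Origin under its centre; the axle of the standing wheel lies along its x axis. Only the lowest 21 mm of the wheel are between the posts; lift it straight up.
- tree_base: Fixed foot of the wheel tree: grey disc 150 mm across with a steel column. Origin under its centre on the bench. Its axes are those of the robot's base: an empty peg faces the robot's side when it points along this body's -x (within about 19 degrees: peg tip not more than 45 mm to the side).
- tree (a joint): Turning angle of the tree about its upright axis, 0 at the start, growing anticlockwise seen from above. It turns without end stops, held by a felt friction washer (about 0.22 N m): it stays where it is left. Turn it by the knob on top or by pushing a peg.
- knob (a point): Middle of the black fluted knob on top of the tree, on the turning axis: 40 mm across, 30 mm high (it reaches 14 mm above and 16 mm below this point). Below it a 22 mm stem. The point is 84 mm above the peg axes, which are 130 mm above the bench; the hanging wheels' tops lie 31 mm below this point.
- peg_a: One of the two pegs that are EMPTY at the start: a level steel rod 22 mm across, nose chamfered over its last 5 mm. Origin on the tree's turning axis at the height of the rod's middle; the rod runs along its own +x to a nose 135 mm out; z is up. Near its root a black stop collar is clamped (see the tip).
- peg_b: One of the two pegs that are EMPTY at the start: a level steel rod 22 mm across, nose chamfered over its last 5 mm. Origin on the tree's turning axis at the height of the rod's middle; the rod runs along its own +x to a nose 135 mm out; z is up. Near its root a black stop collar is clamped (see the tip). Opposite peg_a.
- peg_a_tip (a point): Centre of the peg's nose end, 135 mm from the turning axis. The wheel seats on the outer face of the peg's black stop collar (38 mm across, 14 mm long, does not give). Collars are clamped by hand: this one's face lies anywhere from 70 to 96 mm from the turning axis; its place is not measured and must be felt for (or seen).
- peg_b_tip (a point): Centre of the peg's nose end, 135 mm from the turning axis. The wheel seats on the outer face of the peg's black stop collar (38 mm across, 14 mm long, does not give). Collars are clamped by hand: this one's face lies anywhere from 70 to 96 mm from the turning axis; its place is not measured and must be felt for (or seen).
- peg_c: Occupied peg, a quarter turn from peg_a and peg_b, facing roughly the robot at the start; carries wheel_c. Same size and axes as peg_a.
- peg_d: Occupied peg opposite peg_c, carries wheel_d. Same size and axes as peg_a.
- peg_c_tip (a point): Centre of the nose end of peg_c.
- peg_d_tip (a point): Centre of the nose end of peg_d.
- wheel_c: Loose wheel with a red ring hanging on peg_c, same size as the wheel. Origin at its centre. Leave it hanging; it may turn with the tree.
- wheel_d: Loose wheel with a yellow ring hanging on peg_d, same size. Origin at its centre. Leave it hanging.
- pad_roll: Roll of lens-blocking pads lying flat, 94 mm across, 25 mm high. Origin under its centre. Bystander.
- cleaner: White lens-cleaner bottle, 56 mm across, 150 mm high. Origin under its centre. Bystander.
- dressing_stick: Reddish-brown abrasive dressing stick, 100 x 25 x 20 mm. Origin under its centre. Bystander.
- driver: Screwdriver with a red handle, 150 mm, lying. Bystander.
- cup: White cup, 80 mm across, 85 mm high. Origin under its centre. Bystander.
- lens_case: Blue lens case, 105 x 65 x 28 mm. Origin under its centre. Bystander.
Mind the look-alikes: they are no part of the job. Leave any green look-alike of the tree_base alone. Leave any purple look-alike of the wheel alone.

How it is judged:
By the outcome, as a careful person would: the job done as asked, in the order asked, and still so for the second after the job is handed in, with the robot touching nothing.
It also fails if it takes over 72 s, if anything falls off the work surface, if the arm or the gripper's body presses on something with over 40 N, if the wrist force passes 120 N, or if a joint passes its speed limit or range.

### The arm

A 6-joint arm with a two-finger parallel gripper is mounted at the origin on the work surface. World frame = base frame: x ahead of the robot, y to its left, z up, the work surface at z = 0. Lengths are in m, angles in rad, forces in N, time in s.
With the tool pointing down it reaches from about 0.325 to 0.775 m from the base axis. Payload 9.3 kg.
Tool frame: the origin (TCP) lies on the centre line of the jaws, within the pads' length; the fingertips stand ahead of it and the grasp point (between the pads) lies 5 mm behind it (ctrl.nose_length is the z of the fingertips in the tool frame, in m); z points along the fingers, y is the line along which they close (so a half turn about z gives the same grasp; the last joint's range is limited). The gripper opens to 85 mm and grips with 20 to 120 N. Pads are 22 mm wide; open, the fingers measure 114 mm over their backs; the gripper's body (76 mm by 85 mm) begins 54 mm behind the grasp point. The pads swing forward as they close: fully open they stand 13 mm farther back than shut.
Start: joints at [0.952, 0.259, 0.021, 1.334, 0, 1.418], TCP at [0.247, 0.491, 0.245] pointing down, gripper open.
Joint ranges: [-3.04, 3.04], [-0.91, 1.82], [-1.04, 1.36], [-1.92, 1.95], [-1.52, 1.45], [-3.14, 3.14]. Speed limits (rad/s): [2.22, 2.22, 2.79, 3.14, 3.14, 3.14].

### API

Orientations are given as a unit quaternion [w, x, y, z].
In Python, from rig import ctrl gives the robot as it stands.
- The arm moves only by the shell command python3 -m jog 'ROWS' [FORCE]. ROWS is JSON, a list that holds one entry, the list of rows, each a list of 5 numbers: the opening, from 0 (shut) to 1 (fully open), then the shift along the tool's x, y, z each as a share of 100 mm, from -1 to 1, then the turn about the tool's z as a share of 2 pi rad, from -1 to 1. A call has 1 to 12 rows; each row is the pose to reach, as a shift and turn from the pose commanded when the call began, along the tool's axes at that moment, turning the shorter way round; what a row does not reach only later rows make up. A row lasts 1/8 s, in which the tool goes at most 62.5 mm and 10.7 degrees, less where a joint would pass 70% of its speed; a pose out of reach is approached as far as the arm can. A call with a number of a shift or a turn outside -1 to 1 is refused whole. A call with a gripper value outside its range is refused whole. The fingers move at their own pace and stop on an object; FORCE is the grip in N (left out, the last holds). Time passes only in rows, so rows that repeat a pose let the fingers close. It gives the time, the measured TCP pose, the force, the opening and the grip force at its end, in the units of the state.
- ctrl.observe(): the state, without advancing time (a new reading comes with each control period).
- ctrl.grab_frame(name): name is "scene" or "side" or "wrist"; returns the picture (400x640x3 uint8, red, green, blue); there is no depth.
- ctrl.calibration(name): a dict with "K" (3x3 intrinsics, pixels), "eye" and "rotation" of the camera in the world; the wrist camera has in their place "mount" (4x4, takes a point from camera to tool coordinates, whose origin is the TCP and whose axes are the flange's). Camera axes: x right, y down, z forward; pixel columns grow to the right and rows downward; lengths in m; the calibration is good to about 2 mm. The wrist camera is an equidistant fisheye: a pixel r from the principal point sees the ray r / f radians off the axis. A picture is of the moment at which its call begins: read the wrist's pose just before it. calibration takes no time and is no camera call.
- ctrl.job_done(): hands the job in; it is judged then, once.
The state is a dict: "t": time; "q": joint angles; "qvel": joint speeds; "effort": joint torques, N m; "ee_pos": TCP position; "tcp_rot": TCP orientation; "contact_force": force on the tool from outside, world axes, zero at the start; "torque": the same for the moment, N m; "width": opening from 0.0 (shut) to 1.0 (fully open); "grasp_force": force on a finger pad.
Only numpy, scipy, OpenCV 4.12 (cv2) and the standard library are available. Lean on these libraries where they do the work, as an engineer would, in place of code of your own. Each camera call takes 0.05 s, during which the arm holds its last target. There are 200 camera calls.

## Working session

There is one attempt and no reset: what is moved stays moved. The work goes in short steps, Python scripts to look and compute and a shell command to move; the robot and the scene stay as the last step left them, time stands still between calls to the robot, and variables do not carry over. Pictures are saved under pics/ and viewed, at most 10 in all, crops included, and the job is handed in when it is done.

```bash
mkdir -p pics; ls
python3 - <<'E'
from rig import ctrl
import cv2,numpy as np
s=ctrl.observe(); print(s['ee_pos'],s['tcp_rot'],s['width'],ctrl.nose_length)
for n in ["scene","side","wrist"]:
    im=ctrl.grab_frame(n); cv2.imwrite(f"pics/{n}0.png",im[:,:,::-1])
    c=ctrl.calibration(n); print(n,{k:np.round(v,4).tolist() if not isinstance(v,str) else v for k,v in c.items()})
E
```

```text
pics
[0.24687383 0.49120612 0.2446392 ] [-2.63321719e-04  2.30781913e-01  9.73005272e-01 -6.16318695e-04] 0.9982112948497653 0.014
scene {'K': [[376.7163, 0.0, 324.7153], [0.0, 376.7163, 195.0298], [0.0, 0.0, 1.0]], 'eye': [1.0452, -0.4537, 1.2513], 'rotation': [-0.2523, 0.8759, 0.3955, -0.1131]}
side {'K': [[413.7756, 0.0, 313.3763], [0.0, 413.7756, 196.2002], [0.0, 0.0, 1.0]], 'eye': [0.146, -0.5923, 1.035], 'rotation': [-0.312, 0.9079, -0.263, 0.0959]}
wrist {'K': [[309.7069, 0.0, 317.0366], [0.0, 309.7069, 200.3456], [0.0, 0.0, 1.0]], 'mount': [[-0.0006, -0.9593, -0.2822, 0.0719], [1.0, -0.0003, -0.001, -0.0], [0.0009, -0.2822, 0.9593, -0.1298], [0.0, 0.0, 0.0, 1.0]]}
```

View pics/scene0.png

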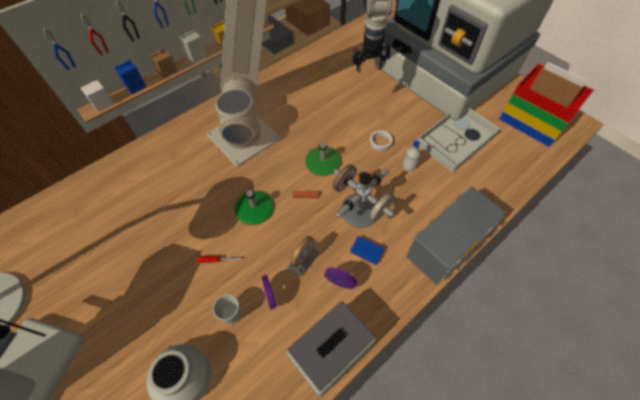

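View pics/side0.png

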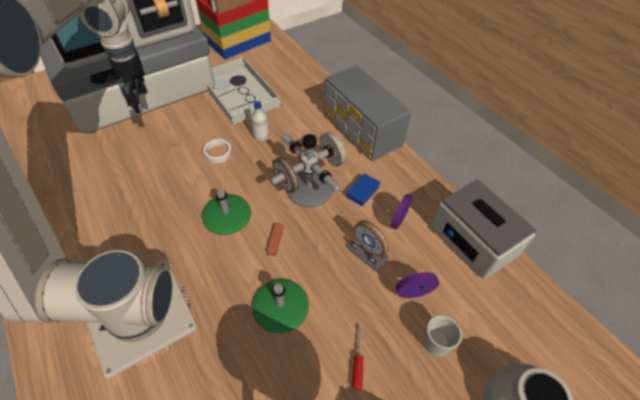

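Scene view: the real tree is at (365,195). The two green feet at (255,208) and (323,160) are look-alikes. The wheel in the grey rest is at (302,255), and the purple look-alikes are at (268,291) and (340,277). In the side view, the wheel is at (370,238) and the tree at (310,165).
Next I'll take close crops to confirm the choice.

Run:
```python
import cv2,numpy as np
def crop(n,x,y,w,h,s): 
    c=cv2.imread(f"pics/{n}0.png")[y:y+h,x:x+w]; c=cv2.resize(c,None,fx=s,fy=s,interpolation=cv2.INTER_CUBIC)
    for i in range(0,w,10):
        cv2.line(c,(i*s,0),(i*s,5 if i%50 else 14),(0,255,255),1); 
        if i%20==0: cv2.putText(c,str(x+i),(i*s,22),0,.33,(0,255,255))
    for i in range(0,h,10):
        cv2.line(c,(0,i*s),(6,i*s),(0,255,255),1); 
        if i%20==0: cv2.putText(c,str(y+i),(8,i*s+4),0,.33,(0,255,255))
    return c
a=crop("scene",320,155,80,75,5);b=crop("side",265,125,80,75,5)
c=crop("scene",270,225,80,45,5);d=crop("side",330,215,80,45,5)
cv2.imwrite("pics/crop1.png",np.vstack([np.hstack([a,b]),np.hstack([c,d])]))
```

```text
(no output)
```

View pics/crop1.png

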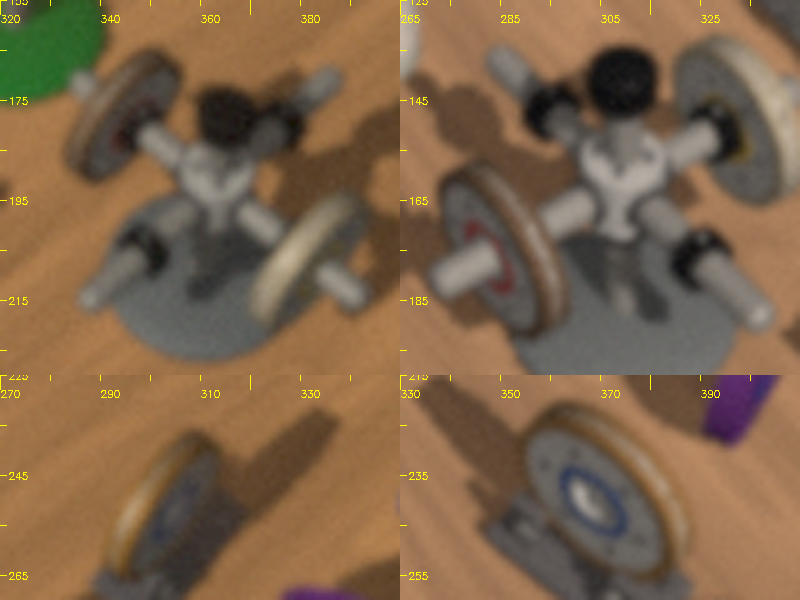

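The wheel in the rest has the blue ring (side ≈(368.6,239)). The tree carries the red and yellow wheels, and the empty pegs are the lower-left and upper-right ones in the scene view. Next I'll triangulate.

```bash
cat > h.py <<'E'
from rig import ctrl
import cv2,numpy as np
from scipy.spatial.transform import Rotation as R
def ray(n,p):
    c=ctrl.calibration(n); r=R.from_quat(c['rotation'],scalar_first=True).as_matrix()
    d=r@np.linalg.inv(c['K'])@[p[0],p[1],1]; return np.array(c['eye']),d/np.linalg.norm(d)
def proj(n,P):
    c=ctrl.calibration(n); r=R.from_quat(c['rotation'],scalar_first=True).as_matrix()
    q=np.array(c['K'])@(r.T@(np.array(P)-c['eye'])); return q[:2]/q[2]
def tri(a,b):
    A=0;B=0
    for n,p in (("scene",a),("side",b)):
        e,d=ray(n,p); M=np.eye(3)-np.outer(d,d); A=A+M; B=B+M@e
    return np.linalg.solve(A,B)
def atz(n,p,z):
    e,d=ray(n,p); return e+d*(z-e[2])/d[2]
def wray(p,s):
    c=ctrl.calibration("wrist"); K=np.array(c['K']); m=np.array(c['mount'])
    v=np.array([p[0]-K[0,2],p[1]-K[1,2]])/K[0,0]; r=np.hypot(*v)
    d=np.r_[v/r*np.sin(r),np.cos(r)] if r>0 else np.array([0,0,1.])
    T=R.from_quat(s['tcp_rot'],scalar_first=True).as_matrix()
    return T@m[:3,3]+s['ee_pos'],T@m[:3,:3]@d
def wproj(P,s):
    c=ctrl.calibration("wrist"); K=np.array(c['K']); m=np.array(c['mount'])
    T=R.from_quat(s['tcp_rot'],scalar_first=True).as_matrix()
    q=m[:3,:3].T@(T.T@(np.array(P)-s['ee_pos'])-m[:3,3]); t=np.arctan2(np.hypot(q[0],q[1]),q[2])
    return q[:2]/np.hypot(q[0],q[1])*t*K[0,0]+[K[0,2],K[1,2]]
E
python3 - <<'E'
from h import *
np.set_printoptions(precision=4,suppress=True)
k=tri((365.6,178),(309.4,141.4));print("knob",k)
a=tri((338,214.4),(336.6,187.6));print("tipnear",a,atz("scene",(338,214.4),.13),atz("side",(336.6,187.6),.13))
b=tri((385.6,171),(285,137));print("tipfar",b)
c=tri((337,171.4),(273,180.6));print("tipc",c)
print("tipd",atz("scene",(391.4,214.4),.13))
print("collar", atz("side",(327.4,177.4),.13), atz("scene",(346.5,207),.13))
print("wheel",atz("side",(368.6,239),.08),atz("scene",(304,250),.08))
print("base", atz("scene",(363,205),.0))
s=ctrl.observe(); print(R.from_quat(s['tcp_rot'],scalar_first=True).as_matrix())
E
```

```text
knob [0.5974 0.1248 0.2092]
tipnear [ 0.6074 -0.0059  0.1296] [ 0.607  -0.0046  0.13  ] [ 0.6073 -0.0076  0.13  ]
tipfar [0.5875 0.2499 0.1274]
tipc [0.4696 0.116  0.1243]
tipd [0.7272 0.1318 0.13  ]
collar [0.6063 0.0378 0.13  ] [0.6049 0.037  0.13  ]
wheel [ 0.6043 -0.1703  0.08  ] [ 0.6129 -0.1629  0.08  ]
base [0.5894 0.1478 0.    ]
[[-0.8935  0.4491 -0.0006]
 [ 0.4491  0.8935 -0.0008]
 [ 0.0002 -0.001  -1.    ]]
```

```bash
python3 - <<'E'
from h import *
np.set_printoptions(precision=3,suppress=True)
print("cleaner",tri((412,158),(260,123)),"farcollar",atz("scene",(378,180),.13),atz("side",(297,148),.13), "case",atz("side",(363,189),.03))
E
python3 -m jog '[[[1,-0.5,-0.17,-0.1,0],[1,-1,-0.35,-0.15,0],[1,-1,-0.35,-0.15,0]]]' 40
python3 -m jog '[[[1,-0.5,-0.17,-0.1,0],[1,-1,-0.35,-0.15,0],[1,-1,-0.35,-0.15,0]]]'
python3 -m jog '[[[1,-0.5,-0.17,-0.1,0],[1,-1,-0.35,-0.15,0],[1,-1,-0.35,-0.15,0]]]'
python3 -m jog '[[[1,-0.5,-0.17,0,0],[1,-1,-0.35,0,0],[1,-1,-0.35,0,0],[1,-1,-0.35,0,0]]]'
python3 - <<'E'
from h import *
s=ctrl.observe(); im=ctrl.grab_frame("wrist"); cv2.imwrite("pics/w1.png",im[:,:,::-1])
print(s['ee_pos'],s['tcp_rot'],s['q'],s['t']); print(wproj([.598,.124,.228],s))
E
```

```text
cleaner [0.583 0.421 0.056] farcollar [0.598 0.199 0.13 ] [0.593 0.186 0.13 ] case [0.725 0.008 0.03 ]
t: 0.52
ee_pos: [0.3227, 0.4133, 0.2605]
tcp_rot: [0.0, 0.233, 0.973, -0.0]
contact_force: [0.2, -0.2, -0.4]
width: 1.001
grasp_force: 0.0
t: 0.9
ee_pos: [0.396, 0.3375, 0.2752]
tcp_rot: [0.0, 0.233, 0.973, -0.0]
contact_force: [-0.0, -0.5, -0.4]
width: 1.0
grasp_force: 0.0
t: 1.27
ee_pos: [0.4693, 0.2618, 0.2898]
tcp_rot: [-0.0, 0.232, 0.973, -0.0]
contact_force: [-0.9, 0.2, 0.5]
width: 1.0
grasp_force: 0.0
t: 1.78
ee_pos: [0.5407, 0.188, 0.2899]
tcp_rot: [-0.001, 0.23, 0.973, 0.0]
contact_force: [-0.8, -0.3, -0.4]
width: 0.998
grasp_force: 0.0
[0.54069023 0.18795128 0.289913  ] [-6.04618164e-04  2.30452055e-01  9.73083492e-01  4.96032435e-05] [1.87688551e-01 2.90696321e-01 1.78800936e-01 1.45996449e+00
 5.83908521e-04 6.52772761e-01] 1.775
[276.77938597 318.69363139]
```

View pics/w1.png

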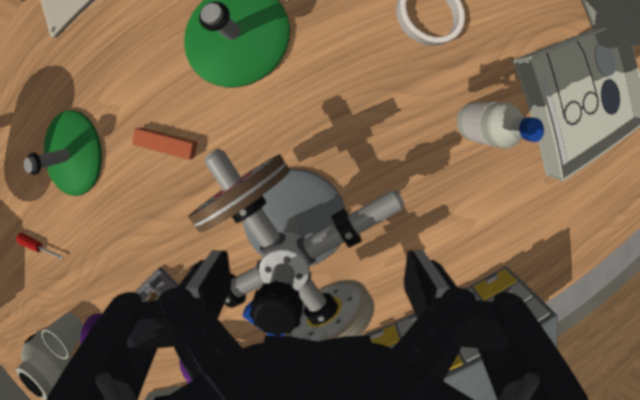

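The knob is at about (276,312), close to the predicted (277,319). The peg_c tip is at (215,157) and the far peg's tip at (399,201).

Run:
```python
from h import *
np.set_printoptions(precision=4,suppress=True)
s=ctrl.observe()
for n,p,z in (("knobtop",(276,314),.228),("c",(215,157),.13),("far",(399,201),.13)):
    e,d=wray(p,s); print(n,e+d*(z-e[2])/d[2])
T=R.from_quat(s['tcp_rot'],scalar_first=True).as_matrix()
print(T.T@(np.array([.598,.124,.212])-s['ee_pos']))
```

```text
knobtop [0.5938 0.1259 0.228 ]
c [0.468  0.1125 0.13  ]
far [0.5895 0.2549 0.13  ]
[-0.0802 -0.0316  0.0781]
```

```bash
python3 -m jog '[[[1,-0.5,-0.2,0,0],[1,-0.81,-0.31,0,0],[1,-0.81,-0.31,0,0],[1,-0.81,-0.31,0.3,0],[1,-0.81,-0.31,0.6,0],[1,-0.81,-0.31,0.78,0],[1,-0.81,-0.31,0.78,0]]]' 30
python3 -m jog '[[[0.4,0,0,0,0],[0.2,0,0,0,0],[0.2,0,0,0,0],[0.2,0,0,0,0],[0.2,0,0,0,0],[0.2,0,0,0,0]]]' 40
```

```text
t: 2.7
ee_pos: [0.5983, 0.1243, 0.2116]
tcp_rot: [-0.001, 0.23, 0.973, -0.0]
contact_force: [0.3, 0.2, 0.2]
width: 1.0
grasp_force: 0.0
t: 3.45
ee_pos: [0.5995, 0.1215, 0.2135]
tcp_rot: [0.0, 0.231, 0.973, -0.001]
contact_force: [-4.3, -5.4, 7.6]
width: 0.451
grasp_force: 41.0
```

```bash
python3 -m jog '[[[0.2,0,0,0,0.02],[0.2,0,0,0,0.045],[0.2,0,0,0,0.07],[0.2,0,0,0,0.095],[0.2,0,0,0,0.12],[0.2,0,0,0,0.145],[0.2,0,0,0,0.17],[0.2,0,0,0,0.195],[0.2,0,0,0,0.22],[0.2,0,0,0,0.245],[0.2,0,0,0,0.261],[0.2,0,0,0,0.261]]]' 40
python3 - <<'E'
from h import *
im=ctrl.grab_frame("side"); cv2.imwrite("pics/s2.png",cv2.resize(im[100:280,200:440,::-1],None,fx=3,fy=3,interpolation=cv2.INTER_CUBIC))
E
```

```text
t: 4.95
ee_pos: [0.5954, 0.1203, 0.2135]
tcp_rot: [0.0, 0.87, 0.494, -0.004]
contact_force: [-27.5, -13.2, 17.5]
width: 0.452
grasp_force: 42.0
```

View pics/s2.png

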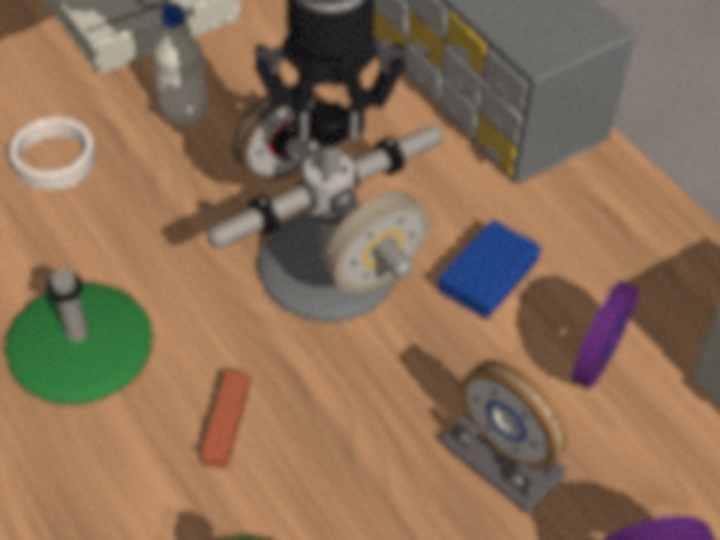

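The peg now points toward the robot, with its tip at side ≈(273,178.5) and its collar at ≈(288,171). Both hanging wheels are still on. I'll release and rise.

```bash
python3 -m jog '[[[0.7,0,0,0,0],[1,0,0,0,0],[1,0,0,0,0],[1,0,0,0,0],[1,0,0,-0.4,0],[1,0,0,-0.9,0],[1,0,0,-0.9,0]]]' 40
python3 - <<'E'
from h import *
np.set_printoptions(precision=4,suppress=True)
s=ctrl.observe();T=R.from_quat(s['tcp_rot'],scalar_first=True).as_matrix()
print(s['ee_pos'],T,s['q'],s['contact_force'])
print("tip",atz("side",(272.7,178.7),.13),"collar",atz("side",(289,170.7),.13))
print("wheel dxy tool",T.T@(np.array([.607,-.166,.30])-s['ee_pos']))
E
```

```text
t: 5.88
ee_pos: [0.6011, 0.1228, 0.3062]
tcp_rot: [0.001, 0.869, 0.495, 0.003]
contact_force: [-0.2, -0.2, 0.1]
width: 1.001
grasp_force: 0.0
[0.6011 0.1228 0.3062] [[ 0.5096  0.8604  0.0066]
 [ 0.8604 -0.5096  0.0004]
 [ 0.0037  0.0054 -1.    ]] [0.0648 0.3603 0.3218 1.5257 0.     2.1703] [-0.2373 -0.2055  0.1082]
tip [0.4703 0.117  0.13  ] collar [0.5255 0.1187 0.13  ]
wheel dxy tool [-0.2455  0.1522  0.0061]
```

```bash
python3 - <<'E'
from h import *
np.set_printoptions(precision=4,suppress=True)
a=atz("side",(348.3,245),.005);b=atz("side",(386.7,263.3),.005);d=b-a
print(a,b,np.degrees(np.arctan2(d[1],d[0])))
E
python3 -m jog '[[[1,-0.4,0.3,0,0],[1,-0.8,0.6,0,0],[1,-1,0.75,0,0],[1,-1,0.75,0,0]]]'
python3 -m jog '[[[1,-0.4,0.3,0,0],[1,-0.8,0.6,0,0],[1,-1,0.6,0,0],[1,-1,0.6,0,0]]]'
python3 - <<'E'
from h import *
s=ctrl.observe(); im=ctrl.grab_frame("wrist"); cv2.imwrite("pics/w3.png",im[:,:,::-1])
print(s['ee_pos'],s['tcp_rot'],s['q'],s['t']); print(wproj([.607,-.166,.135],s))
E
```

```text
[ 0.5779 -0.1222  0.005 ] [ 0.6347 -0.2285  0.005 ] -61.93150330128816
t: 6.38
ee_pos: [0.6136, -0.0033, 0.3011]
tcp_rot: [-0.0, 0.869, 0.494, -0.001]
contact_force: [-0.1, 1.4, 0.4]
width: 0.998
grasp_force: 0.0
t: 6.88
ee_pos: [0.6135, -0.1183, 0.302]
tcp_rot: [-0.0, 0.869, 0.495, -0.0]
contact_force: [0.2, 0.3, -0.3]
width: 0.996
grasp_force: 0.0
[ 0.6135431  -0.11832069  0.30200626] [-3.80401901e-04  8.69121510e-01  4.94598452e-01 -1.65434511e-04] [-3.24822170e-01  3.86623173e-01  3.51654835e-01  1.53661593e+00
  2.59700010e-04  1.78202477e+00] 6.875
[335.61255833 226.84870953]
```

View pics/w3.png

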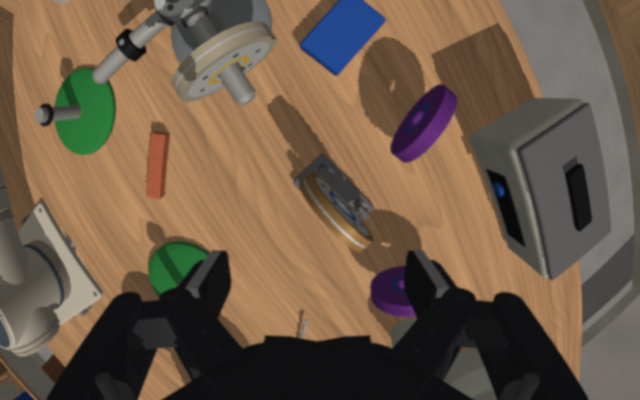

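Run:
```python
from h import *
im=cv2.imread("pics/w3.png"); s=ctrl.observe()
x0,y0,f=275,140,6
def draw(c,C,yaw):
    u=np.array([np.cos(yaw),np.sin(yaw),0]);n=np.array([-u[1],u[0],0])
    for o,col in ((-.009,(0,255,255)),(.009,(0,255,0))):
        pts=[(wproj(C+o*n+.055*(np.cos(t)*u+np.sin(t)*np.array([0,0,1])),s)-[x0,y0])*f for t in np.linspace(0,2*np.pi,60)]
        cv2.polylines(c,[np.int32(pts)],True,col,1)
out=[]
for yaw in (-62,-70):
    c=cv2.resize(im[y0:y0+115,x0:x0+110],None,fx=f,fy=f,interpolation=cv2.INTER_CUBIC)
    draw(c,np.array([.607,-.170,.08]),np.radians(yaw)); out.append(c[:600,100:500])
c=np.hstack(out)
cv2.imwrite("pics/c3.png",c)
```

```text
(no output)
```

View pics/c3.png

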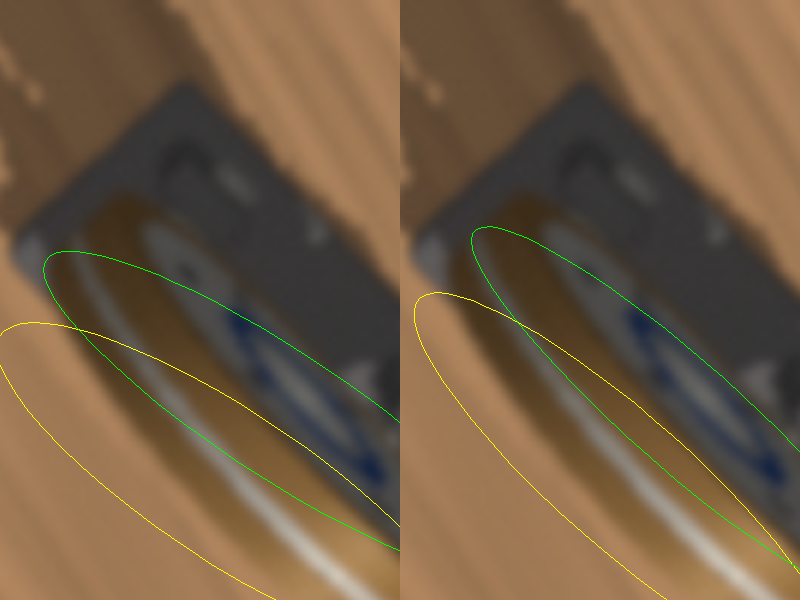

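Run:
```python
from h import *
from scipy.optimize import least_squares
s=ctrl.observe(); px=lambda x,y:np.array([275+(100+x)/6,140+y/6])
sil=[px(*p) for p in((65,290),(110,375),(200,490),(290,580))]+[np.array([368,247])]; rc=px(308,395)
side_c=np.array([368.6,239])
def model(p):
    u=np.array([np.cos(p[2]),np.sin(p[2]),0]);n=np.array([-u[1],u[0],0]);return np.r_[p[:2],.08],u,n
def res(p):
    C,u,n=model(p); 
    if wproj(C+n*.009,s)[1]>wproj(C-n*.009,s)[1]: n=-n
    o=np.array([wproj(C-.009*n+.055*(np.cos(t)*u+np.sin(t)*np.array([0,0,1])),s) for t in np.linspace(0,2*np.pi,180)])
    r=list(wproj(C+.009*n,s)-rc)
    # face visible to side camera
    r+=[min(np.linalg.norm(o-q,axis=1)) for q in sil]
    return np.array(r)
for y in (-60,-70,-80):
    f=least_squares(res,[.607,-.166,np.radians(y)]); 
    print(f.x[:2],np.degrees(f.x[2]),f.cost,f.fun.round(1))
C,u,n=model(f.x); print([proj("side",C+k*.009*n).round(1) for k in(-1,1)],[proj("scene",C+k*.009*n).round(1) for k in(-1,1)])
```

```text
Traceback (most recent call last):
  File "h.py", line 24, in wproj
    c=ctrl.calibration("wrist"); K=np.array(c['K']); m=np.array(c['mount'])
ValueError: time passes only in moves, steps and waits
```

```bash
sed -i 's/ctrl.calibration(/cal(/; ' h.py; sed -i '3a import functools\ncal=functools.cache(lambda n: ctrl.calibration(n))' h.py
cat > fit.py <<'E'
from h import *
from scipy.optimize import least_squares
s=ctrl.observe(); px=lambda x,y:np.array([275+(100+x)/6,140+y/6])
sil=[px(*p) for p in((65,290),(110,375),(200,490),(290,580))]+[np.array([368,247])]; rc=px(308,395)
def model(p):
    u=np.array([np.cos(p[2]),np.sin(p[2]),0]);n=np.array([-u[1],u[0],0]);return np.r_[p[:2],.08],u,n
def res(p):
    C,u,n=model(p)
    if wproj(C+n*.009,s)[1]>wproj(C-n*.009,s)[1]: n=-n
    o=np.array([wproj(C-.009*n+.055*(np.cos(t)*u+np.sin(t)*np.array([0,0,1])),s) for t in np.linspace(0,2*np.pi,180)])
    return np.array(list(wproj(C+.009*n,s)-rc)+[min(np.linalg.norm(o-q,axis=1)) for q in sil])
for y in (-60,-70,-80):
    f=least_squares(res,[.607,-.166,np.radians(y)],diff_step=1e-3); print(f.x[:2],np.degrees(f.x[2]),f.cost,f.fun.round(1))
C,u,n=model(f.x); print([proj("side",C+k*.009*n).round(1) for k in(-1,1)],[proj("scene",C+k*.009*n).round(1) for k in(-1,1)])
E
python3 fit.py
```

```text
[ 0.61415758 -0.17121815] -73.76460140149631 5.424899230963968 [2.7 0.4 1.  0.9 0.7 0.6 1. ]
[ 0.61400978 -0.16999042] -74.23685512006946 5.204140068371698 [ 2.1 -0.4  1.2  0.7  0.2  0.9  1.8]
[ 0.6139992  -0.17004374] -74.37490317824457 5.220592139567922 [ 2.1 -0.3  1.1  0.6  0.2  0.9  1.8]
[array([369.4, 239.4]), array([373.4, 235.2])] [array([300.4, 250.2]), array([304.8, 252.9])]
```

The fit puts the wheel centre at about (0.613,-0.170) with the axle at 16°, which agrees with the bore position in the side view. Now I'll go above it and look from close by.

```bash
python3 -m jog '[[[1,-0.2,0.1,0,-0.028],[1,-0.44,0.26,0.2,-0.056],[1,-0.44,0.26,0.4,-0.084],[1,-0.44,0.26,0.6,-0.11],[1,-0.44,0.26,0.8,-0.129],[1,-0.44,0.26,0.9,-0.129],[1,-0.44,0.26,0.9,-0.129]]]'
cat > look.py <<'E'
from h import *
import sys
s=ctrl.observe(); im=ctrl.grab_frame("wrist")[:,:,::-1]; cv2.imwrite(f"pics/{sys.argv[1]}raw.png",im)
x0,y0,w,hh,f=map(int,sys.argv[2:7])
c=cv2.resize(im[y0:y0+hh,x0:x0+w],None,fx=f,fy=f,interpolation=cv2.INTER_CUBIC)
C=np.array(eval(sys.argv[7])); yaw=np.radians(float(sys.argv[8])); u=np.array([np.cos(yaw),np.sin(yaw),0]);n=np.array([-u[1],u[0],0])
for o,col in ((-.009,(0,255,255)),(.009,(0,255,0))):
    for r in (.055,.013):
        p=[(wproj(C+o*n+r*(np.cos(t)*u+np.sin(t)*np.array([0,0,1])),s)-[x0,y0])*f for t in np.linspace(0,2*np.pi,60)]
        cv2.polylines(c,[np.int32(p)],True,col,1)
cv2.imwrite(f"pics/{sys.argv[1]}.png",c); print(s['ee_pos'],R.from_quat(s['tcp_rot'],scalar_first=True).as_matrix().round(3),s['t'])
E
python3 look.py w4 200 180 240 180 3 '[.613,-.170,.08]' -74
```

```text
t: 7.8
ee_pos: [0.6141, -0.1683, 0.2121]
tcp_rot: [-0.0, 0.604, 0.797, -0.0]
contact_force: [0.5, -0.5, 0.9]
width: 1.001
grasp_force: 0.0
[ 0.61411166 -0.16825794  0.21208118] [[-0.271  0.963 -0.001]
 [ 0.963  0.271  0.   ]
 [ 0.001 -0.001 -1.   ]] 7.8
```

View pics/w4.png

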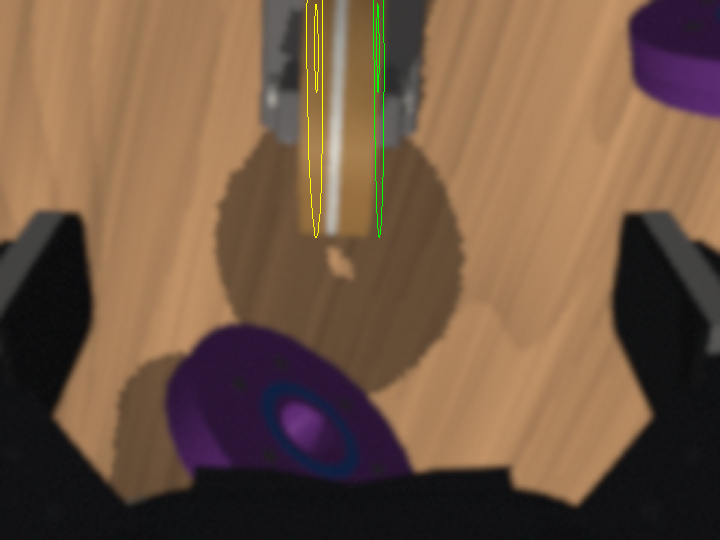

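The close view shows the wheel between the open fingers. The rim spans x≈300–370 at the bottom of the crop, about 3 px left of the overlay. I'll measure its edges with code.

```bash
cat > m.py <<'E'
from h import *
im=cv2.imread("pics/w4raw.png").astype(int); s=ctrl.observe()
for y in range(100,262,12):
    r=im[y,270:350]; g=r[:,2]-r[:,0]  # red-blue
    b=r.sum(1)
    print(y,"bright",270+b[20:60].argmax()+20, "R-B", ' '.join(map(str,g[20:60:2])))
for C in ([.613,-.17,.08],):
    for yaw in(-74,):
        u=np.array([np.cos(np.radians(yaw)),np.sin(np.radians(yaw)),0])
        for t in (0,30,60,90,120,150,180): print(t,wproj(C+.055*(np.cos(np.radians(t))*u+np.sin(np.radians(t))*np.array([0,0,1])),s).round(1))
E
python3 m.py
```

```text
100 bright 295 R-B 80 81 84 83 77 76 78 77 75 68 50 47 47 46 58 55 49 48 48 50
112 bright 291 R-B 83 84 79 77 78 78 73 60 49 47 46 46 43 45 48 49 49 49 49 48
124 bright 290 R-B 77 53 41 42 42 42 41 44 47 45 45 44 48 48 48 49 48 48 47 47
136 bright 292 R-B 6 3 2 2 1 2 1 14 37 41 42 37 15 8 29 41 40 41 39 23
148 bright 292 R-B 7 6 5 3 4 3 6 29 44 44 44 34 9 14 36 43 43 43 43 26
160 bright 314 R-B 5 3 3 4 3 4 14 47 50 50 48 27 7 21 47 50 49 49 47 29
172 bright 314 R-B 4 4 3 4 4 7 35 57 58 57 53 21 9 33 57 57 57 56 54 29
184 bright 313 R-B 5 4 5 4 3 16 57 65 64 63 50 17 13 51 65 65 64 64 58 23
196 bright 313 R-B 4 4 2 2 3 32 67 71 71 70 46 11 23 62 71 71 70 69 61 20
208 bright 312 R-B 5 5 2 1 6 54 77 78 76 74 40 14 38 73 77 76 76 75 56 13
220 bright 312 R-B 5 5 5 4 10 56 84 82 82 76 26 14 53 83 83 82 82 79 32 4
232 bright 311 R-B 47 46 45 48 53 77 87 87 87 75 27 26 72 87 87 87 86 77 51 46
244 bright 311 R-B 46 46 48 50 57 79 86 87 86 59 19 30 82 88 87 87 85 67 48 45
256 bright 310 R-B 45 49 51 51 52 69 80 81 81 49 17 49 81 83 82 84 71 51 48 48
0 [315.9 251.8]
30 [315.7 258.2]
60 [315.4 246.8]
90 [315. 216.]
120 [314.8 175.9]
150 [314.8 144.6]
180 [315.  132.5]
```

```bash
python3 -m jog '[[[1,-0.014,-0.029,0.2,0.0065],[1,-0.014,-0.029,0.5,0.0065],[1,-0.014,-0.029,0.75,0.0065],[1,-0.014,-0.029,0.9,0.0065],[1,-0.014,-0.029,0.9,0.0065]]]' 40
python3 -m jog '[[[0.6,0,0,0,0],[0.35,0,0,0,0],[0.25,0,0,0,0],[0.1,0,0,0,0],[0.1,0,0,0,0],[0.1,0,0,0,0],[0.1,0,0,0,0]]]' 40
```

```text
t: 8.48
ee_pos: [0.6116, -0.1714, 0.122]
tcp_rot: [-0.0, 0.62, 0.785, -0.0]
contact_force: [0.5, -0.3, 0.8]
width: 1.004
grasp_force: 0.0
t: 9.35
ee_pos: [0.6119, -0.1716, 0.1227]
tcp_rot: [0.0, 0.619, 0.785, 0.0]
contact_force: [-0.4, 0.6, 5.6]
width: 0.202
grasp_force: 42.2
```

```bash
python3 -m jog '[[[0.1,0,0,-0.15,0],[0.1,0,0,-0.3,0],[0.1,0,0,-0.45,0],[0.1,0,0,-0.65,0],[0.1,0,0,-0.85,0],[0.1,0,0,-1,0],[0.1,0,0,-1,0]]]' 40
python3 - <<'E'
from h import *
np.set_printoptions(precision=4,suppress=True)
print("green columns tops",tri((251,195),(278,287)),tri((323,148),(222,194)))
s=ctrl.observe();print(s['width'],s['grasp_force'],s['contact_force'],s['torque'])
T=R.from_quat(s['tcp_rot'],scalar_first=True).as_matrix();print(T.round(3))
print(T.T@(np.array([.41,.119,.225])-s['ee_pos']))
E
```

```text
t: 10.22
ee_pos: [0.6121, -0.1717, 0.2237]
tcp_rot: [0.001, 0.619, 0.785, 0.0]
contact_force: [0.1, -0.1, -4.1]
width: 0.202
grasp_force: 41.1
green columns tops [ 0.3242 -0.1707  0.0939] [0.3313 0.1706 0.0924]
0.20210608841927444 41.06253696413262 [ 0.0529 -0.1105 -4.0597] [-0.0269  0.0239  0.0632]
[[-0.233  0.973  0.002]
 [ 0.973  0.233 -0.001]
 [-0.001  0.002 -1.   ]]
[ 0.3298 -0.1289 -0.002 ]
```

```bash
python3 -m jog '[[[0.1,0.26,-0.45,0,0],[0.1,0.525,-0.9,0,0],[0.1,0.525,-0.9,0,0]]]' 40
python3 -m jog '[[[0.1,0.26,-0.45,0,0],[0.1,0.525,-0.9,0,0],[0.1,0.525,-0.9,0,0]]]' 40
python3 -m jog '[[[0.1,0.4,0.1,0,0.015],[0.1,0.8,0.2,0,0.033],[0.1,0.97,0.23,0,0.033],[0.1,0.97,0.23,0,0.033]]]' 40
python3 -m jog '[[[0.1,0.4,0,0,0],[0.1,0.8,0,0,0],[0.1,1,0,0,0],[0.1,1,0,0,0]]]' 40
python3 - <<'E'
from h import *
s=ctrl.observe();T=R.from_quat(s['tcp_rot'],scalar_first=True).as_matrix();print(s['ee_pos'],T.round(3),s['t'])
im=ctrl.grab_frame("wrist")[:,:,::-1]; cv2.imwrite("pics/w5raw.png",im)
im2=ctrl.grab_frame("side")[:,:,::-1]; cv2.imwrite("pics/s5raw.png",im2)
c=cv2.resize(im2[120:260,200:350],None,fx=4,fy=4,interpolation=cv2.INTER_CUBIC)
a=cv2.resize(im,(800,500))[:, :]
print(wproj([.47,.12,.13],s),proj("side",[.47,.12,.13]))
cv2.imwrite("pics/w5.png",im)
E
```

```text
t: 10.6
ee_pos: [0.5085, -0.1399, 0.222]
tcp_rot: [-0.001, 0.619, 0.785, -0.0]
contact_force: [1.0, 0.1, -3.0]
width: 0.201
grasp_force: 41.5
t: 10.98
ee_pos: [0.4097, -0.1102, 0.2223]
tcp_rot: [-0.0, 0.619, 0.785, -0.0]
contact_force: [1.3, -1.2, -3.3]
width: 0.202
grasp_force: 41.9
t: 11.48
ee_pos: [0.4128, -0.0108, 0.2222]
tcp_rot: [0.0, 0.697, 0.718, 0.0]
contact_force: [0.2, 0.5, -3.6]
width: 0.201
grasp_force: 41.9
t: 11.98
ee_pos: [0.41, 0.0887, 0.2221]
tcp_rot: [0.0, 0.697, 0.717, -0.0]
contact_force: [-0.9, -0.7, -2.8]
width: 0.206
grasp_force: 41.9
[0.40996782 0.08872157 0.22207569] [[-0.029  1.    -0.   ]
 [ 1.     0.029 -0.   ]
 [-0.    -0.    -1.   ]] 11.975
[399.09495946 170.55376077] [272.09056303 178.06815214]
```

View pics/w5.png

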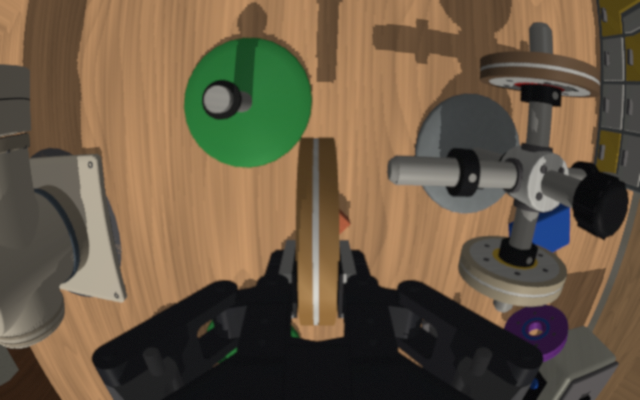

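The peg's nose is at (391,170), its collar face at about (450,172), and the carried wheel spans rows 138–325 at column 317. I'll measure these precisely.

```bash
cat > m2.py <<'E'
from h import *
np.set_printoptions(precision=4,suppress=True,linewidth=200)
im=cv2.imread("pics/w5raw.png").astype(int)
s=ctrl.observe()
hsv=cv2.cvtColor(cv2.imread("pics/w5raw.png"),cv2.COLOR_BGR2HSV)
for c in (305,328): print("col",c,"top",[(y,*im[y,c]) for y in range(130,146,2)],"bot",[(y,*im[y,c]) for y in range(314,334,2)])
# peg edges: low saturation
for x in (400,415,430,440,455,465,475,485,495,505):
    m=np.where(hsv[145:210,x,1]<70)[0]; print(x,"sat rows",145+m.min() if len(m) else None,145+m.max() if len(m) else None)
for y in (166,170,174): print(y,[(x,*im[y,x]) for x in range(382,400,2)], [(x,im[y,x].sum()) for x in range(440,486,2)])
def at(p,z):
    e,d=wray(p,s); return e+d*(z-e[2])/d[2]
for p in ((393,170),(446,172),(491,174)): print(p,at(p,.13))
T=R.from_quat(s['tcp_rot'],scalar_first=True).as_matrix()
for dx,dz in((0,.0427),(.003,.0427),(0,.0457)):
    C=s['ee_pos']+T@[dx,0,dz]
    r=[]
    for o in (.009,-.009):
        r+= [wproj(C+T@[.055*np.cos(t),o,.055*np.sin(t)],s)[1] for t in np.linspace(0,2*np.pi,360)]
    print(dx,dz,min(r),max(r))
E
python3 m2.py
```

```text
col 305 top [(130, np.int64(78), np.int64(121), np.int64(136)), (132, np.int64(90), np.int64(131), np.int64(167)), (134, np.int64(95), np.int64(135), np.int64(178)), (136, np.int64(86), np.int64(123), np.int64(163)), (138, np.int64(44), np.int64(68), np.int64(92)), (140, np.int64(28), np.int64(49), np.int64(67)), (142, np.int64(28), np.int64(50), np.int64(67)), (144, np.int64(30), np.int64(51), np.int64(69))] bot [(314, np.int64(63), np.int64(110), np.int64(149)), (316, np.int64(62), np.int64(109), np.int64(148)), (318, np.int64(61), np.int64(109), np.int64(148)), (320, np.int64(62), np.int64(109), np.int64(148)), (322, np.int64(61), np.int64(109), np.int64(147)), (324, np.int64(66), np.int64(112), np.int64(150)), (326, np.int64(85), np.int64(125), np.int64(166)), (328, np.int64(91), np.int64(130), np.int64(171)), (330, np.int64(91), np.int64(129), np.int64(171)), (332, np.int64(92), np.int64(130), np.int64(172))]
col 328 top [(130, np.int64(95), np.int64(135), np.int64(177)), (132, np.int64(94), np.int64(134), np.int64(178)), (134, np.int64(94), np.int64(135), np.int64(177)), (136, 
[... 3390 characters left out ...]
44, np.int64(406)), (446, np.int64(404)), (448, np.int64(403)), (450, np.int64(401)), (452, np.int64(403)), (454, np.int64(398)), (456, np.int64(397)), (458, np.int64(335)), (460, np.int64(133)), (462, np.int64(44)), (464, np.int64(60)), (466, np.int64(67)), (468, np.int64(87)), (470, np.int64(217)), (472, np.int64(327)), (474, np.int64(275)), (476, np.int64(126)), (478, np.int64(83)), (480, np.int64(268)), (482, np.int64(377)), (484, np.int64(381))]
(393, 170) [0.4651 0.1191 0.13  ]
(446, 172) [0.5084 0.1196 0.13  ]
(491, 174) [0.5506 0.1203 0.13  ]
0 0.0427 141.28364118449193 326.1667616817389
0.003 0.0427 136.08871505288874 322.13314818674473
0 0.0457 140.78917514260618 322.89053120717415
```

```bash
cat > m3.py <<'E'
from h import *
import sys
np.set_printoptions(precision=4,suppress=True)
im=cv2.imread(sys.argv[1]); s=ctrl.observe()
T=R.from_quat(s['tcp_rot'],scalar_first=True).as_matrix()
P=lambda dx,dz: proj("side",s['ee_pos']+T@[dx,-.009,dz])
p=P(.0027,.041); print("pred",p,P(.0047,.041)-p,P(.0027,.043)-p)
x0,y0=int(p[0])-20,int(p[1])-20; b=im[y0:y0+40,x0:x0+40].astype(int)
m=((b[:,:,0]-b[:,:,2]>18)).astype(np.uint8)
n,l,st,ce=cv2.connectedComponentsWithStats(m)
for i in range(1,n):
    if st[i,4]>5: print(st[i]+[x0,y0,0,0,0],ce[i]+[x0,y0])
pts=np.argwhere(m)[:,::-1]+[x0,y0]
if len(pts)>5: print(len(pts),cv2.fitEllipse(cv2.convexHull(pts.astype(np.float32))))
E
python3 m3.py pics/s5raw.png
```

```text
pred [253.5561 183.2248] [-0.3627 -0.4759] [0.0772 0.4778]
```

```bash
sed -i 's/>18/>int(sys.argv[2])/' m3.py; sed -i 's/^m=/print((b[:,:,0]-b[:,:,2]).max(), b[20].sum(1))\nm=/' m3.py; python3 m3.py pics/s5raw.png 2; python3 -c "
import cv2
a=cv2.imread('pics/s5raw.png')[140:215,215:295];cv2.imwrite('pics/z5.png',cv2.resize(a,None,fx=8,fy=8,interpolation=2))"
```

```text
pred [253.5561 183.2248] [-0.3627 -0.4759] [0.0772 0.4778]
24 [404 381 330 272 245 224 223 209 220 235 291 347 387 376 363 301 252 229
 238 278 280 273 231 232 237 253 313 371 431 478 468 406 380 374 369 385
 382 393 386 393]
[250 180   9  13  53] [254.5472 186.3585]
[233 196  12   7  57] [237.2281 199.7719]
125 ((247.4412078857422, 182.42684936523438), (28.115482330322266, 45.4655647277832), 32.705299377441406)
```

View pics/z5.png

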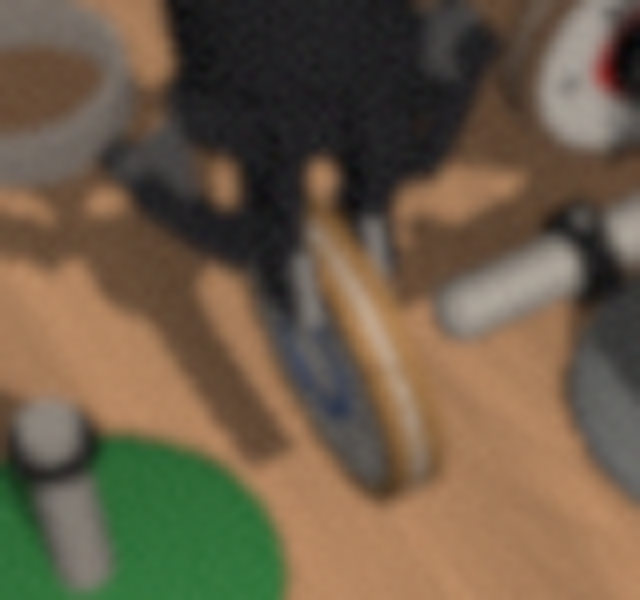

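Viewed crop: the bore centre is at side ≈(254,184.5), within about 1 px of the prediction. I'll line up in front of the nose and feel my way in.

```bash
python3 -m jog '[[[0.1,0.15,0.05,0.1,0.0025],[0.1,0.29,0.11,0.25,0.0025],[0.1,0.29,0.11,0.4,0.0025],[0.1,0.29,0.11,0.5,0.0025],[0.1,0.29,0.11,0.5,0.0025],[0.1,0.29,0.11,0.5,0.0025]]]' 40
python3 -m jog '[[[0.1,0,0.08,0,0],[0.1,0,0.15,0,0],[0.1,0,0.22,0,0],[0.1,0,0.28,0,0],[0.1,0,0.32,0,0],[0.1,0,0.32,0,0],[0.1,0,0.32,0,0]]]' 40
```

```text
t: 12.82
ee_pos: [0.4198, 0.1175, 0.1726]
tcp_rot: [0.0, 0.703, 0.711, 0.0]
contact_force: [0.6, 0.6, -2.8]
width: 0.205
grasp_force: 41.9
t: 13.7
ee_pos: [0.4513, 0.1181, 0.1722]
tcp_rot: [-0.0, 0.703, 0.711, -0.0]
contact_force: [-0.1, -0.5, -3.7]
width: 0.202
grasp_force: 41.9
```

```bash
for i in 1; do :; done; python3 -m jog '[[[0.1,0,0.02,0,0],[0.1,0,0.04,0,0],[0.1,0,0.04,0,0]]]' 40; python3 -m jog '[[[0.1,0,0.015,0,0],[0.1,0,0.03,0,0],[0.1,0,0.03,0,0]]]' 40
```

```text
t: 14.08
ee_pos: [0.4556, 0.1181, 0.1723]
tcp_rot: [0.0, 0.703, 0.711, 0.0]
contact_force: [0.2, 0.7, -4.0]
width: 0.202
grasp_force: 41.9
t: 14.45
ee_pos: [0.4586, 0.1181, 0.1723]
tcp_rot: [0.0, 0.703, 0.711, 0.0]
contact_force: [0.8, -0.7, -3.4]
width: 0.203
grasp_force: 41.9
```

```bash
python3 -m jog '[[[0.1,0,0.015,0,0],[0.1,0,0.03,0,0],[0.1,0,0.03,0,0]]]' 40
```

```text
t: 14.82
ee_pos: [0.4616, 0.1181, 0.1722]
tcp_rot: [-0.0, 0.703, 0.711, -0.0]
contact_force: [0.4, -1.0, -4.3]
width: 0.2
grasp_force: 41.9
```

```bash
python3 -m jog '[[[0.1,0,0.01,0,0],[0.1,0,0.02,0,0],[0.1,0,0.03,0,0],[0.1,0,0.03,0,0]]]' 40
```

```text
t: 15.32
ee_pos: [0.4645, 0.1181, 0.1722]
tcp_rot: [-0.0, 0.703, 0.711, -0.0]
contact_force: [-0.2, -0.3, -3.7]
width: 0.201
grasp_force: 41.9
```

```bash
python3 -m jog '[[[0.1,0,0.01,0,0],[0.1,0,0.02,0,0],[0.1,0,0.03,0,0],[0.1,0,0.03,0,0]]]' 40
```

```text
t: 15.82
ee_pos: [0.4675, 0.1182, 0.1723]
tcp_rot: [-0.0, 0.703, 0.711, -0.0]
contact_force: [-0.9, -0.2, -3.4]
width: 0.207
grasp_force: 41.9
```

```bash
python3 -m jog '[[[0.1,0,0.01,0,0],[0.1,0,0.02,0,0],[0.1,0,0.03,0,0],[0.1,0,0.03,0,0]]]' 40
```

```text
t: 16.32
ee_pos: [0.4705, 0.1182, 0.1722]
tcp_rot: [-0.0, 0.703, 0.711, -0.0]
contact_force: [0.3, -0.2, -4.0]
width: 0.205
grasp_force: 41.9
```

```bash
python3 -m jog '[[[0.1,0,0.01,0,0],[0.1,0,0.02,0,0],[0.1,0,0.04,0,0],[0.1,0,0.06,0,0],[0.1,0,0.06,0,0]]]' 40
```

```text
t: 16.95
ee_pos: [0.4766, 0.1183, 0.1722]
tcp_rot: [-0.0, 0.703, 0.711, -0.0]
contact_force: [-0.3, -0.9, -3.9]
width: 0.201
grasp_force: 41.9
```

```bash
python3 -m jog '[[[0.1,0,0.01,0,0],[0.1,0,0.02,0,0],[0.1,0,0.04,0,0],[0.1,0,0.06,0,0],[0.1,0,0.06,0,0]]]' 40
```

```text
t: 17.58
ee_pos: [0.4826, 0.1184, 0.1722]
tcp_rot: [-0.0, 0.703, 0.711, -0.0]
contact_force: [-0.3, -0.3, -4.3]
width: 0.198
grasp_force: 41.9
```

```bash
python3 -m jog '[[[0.1,0,0.01,0,0],[0.1,0,0.02,0,0],[0.1,0,0.03,0,0],[0.1,0,0.04,0,0],[0.1,0,0.05,0,0],[0.1,0,0.05,0,0]]]' 40
```

```text
t: 18.32
ee_pos: [0.4875, 0.1184, 0.1722]
tcp_rot: [-0.0, 0.703, 0.711, -0.0]
contact_force: [0.6, -0.2, -4.1]
width: 0.201
grasp_force: 41.9
```

```bash
python3 -m jog '[[[0.1,0,0.005,0,0],[0.1,0,0.01,0,0],[0.1,0,0.015,0,0],[0.1,0,0.02,0,0],[0.1,0,0.025,0,0],[0.1,0,0.03,0,0],[0.1,0,0.03,0,0]]]' 40
```

```text
t: 19.2
ee_pos: [0.4905, 0.1185, 0.1723]
tcp_rot: [0.0, 0.703, 0.711, -0.0]
contact_force: [1.4, 0.0, -4.4]
width: 0.204
grasp_force: 41.9
```

```bash
cat > ok.py <<'E'
from rig import ctrl
import sys
f=ctrl.observe()['contact_force'][0]; sys.exit(f<-3)
E
python3 -m jog '[[[0.1,0,0.005,0,0],[0.1,0,0.01,0,0],[0.1,0,0.01,0,0]]]' 40 | grep -E 'ee_pos|contact' && python3 ok.py &&
python3 -m jog '[[[0.1,0,0.005,0,0],[0.1,0,0.01,0,0],[0.1,0,0.01,0,0]]]' 40 | grep -E 'ee_pos|contact' && python3 ok.py &&
python3 -m jog '[[[0.1,0,0.005,0,0],[0.1,0,0.01,0,0],[0.1,0,0.01,0,0]]]' 40 | grep -E 'ee_pos|contact' && python3 ok.py &&
python3 -m jog '[[[0.1,0,0.005,0,0],[0.1,0,0.01,0,0],[0.1,0,0.01,0,0]]]' 40 | grep -E 'ee_pos|contact' && python3 ok.py &&
python3 -m jog '[[[0.1,0,0.005,0,0],[0.1,0,0.01,0,0],[0.1,0,0.01,0,0]]]' 40 | grep -E 'ee_pos|contact' && python3 ok.py &&
python3 -m jog '[[[0.1,0,0.005,0,0],[0.1,0,0.01,0,0],[0.1,0,0.01,0,0]]]' 40 | grep -E 'ee_pos|contact' && python3 ok.py &&
python3 -m jog '[[[0.1,0,0.005,0,0],[0.1,0,0.01,0,0],[0.1,0,0.01,0,0]]]' 40 | grep -E 'ee_pos|contact' && python3 ok.py &&
python3 -m jog '[[[0.1,0,0.005,0,0],[0.1,0,0.01,0,0],[0.1,0,0.01,0,0]]]' 40 | grep -E 'ee_pos|contact'; echo stop
```

```text
ee_pos: [0.4915, 0.1185, 0.1723]
contact_force: [0.6, 0.9, -4.3]
stopFalse
```

```bash
sed -i 's/sys.exit(f<-3)/sys.exit(int(f<-3))/' ok.py
python3 -m jog '[[[0.1,0,0.005,0,0],[0.1,0,0.01,0,0],[0.1,0,0.01,0,0]]]' 40 | grep -E 'ee_pos|contact' && python3 ok.py &&
python3 -m jog '[[[0.1,0,0.005,0,0],[0.1,0,0.01,0,0],[0.1,0,0.01,0,0]]]' 40 | grep -E 'ee_pos|contact' && python3 ok.py &&
python3 -m jog '[[[0.1,0,0.005,0,0],[0.1,0,0.01,0,0],[0.1,0,0.01,0,0]]]' 40 | grep -E 'ee_pos|contact' && python3 ok.py &&
python3 -m jog '[[[0.1,0,0.005,0,0],[0.1,0,0.01,0,0],[0.1,0,0.01,0,0]]]' 40 | grep -E 'ee_pos|contact' && python3 ok.py &&
python3 -m jog '[[[0.1,0,0.005,0,0],[0.1,0,0.01,0,0],[0.1,0,0.01,0,0]]]' 40 | grep -E 'ee_pos|contact' && python3 ok.py &&
python3 -m jog '[[[0.1,0,0.005,0,0],[0.1,0,0.01,0,0],[0.1,0,0.01,0,0]]]' 40 | grep -E 'ee_pos|contact' && python3 ok.py &&
python3 -m jog '[[[0.1,0,0.005,0,0],[0.1,0,0.01,0,0],[0.1,0,0.01,0,0]]]' 40 | grep -E 'ee_pos|contact' && python3 ok.py &&
python3 -m jog '[[[0.1,0,0.005,0,0],[0.1,0,0.01,0,0],[0.1,0,0.01,0,0]]]' 40 | grep -E 'ee_pos|contact' && python3 ok.py &&
python3 -m jog '[[[0.1,0,0.005,0,0],[0.1,0,0.01,0,0],[0.1,0,0.01,0,0]]]' 40 | grep -E 'ee_pos|contact' && python3 ok.py &&
python3 -m jog '[[[0.1,0,0.005,0,0],[0.1,0,0.01,0,0],[0.1,0,0.01,0,0]]]' 40 | grep -E 'ee_pos|contact'; echo stop
```

```text
ee_pos: [0.4925, 0.1185, 0.1723]
contact_force: [-0.5, 0.2, -2.7]
ee_pos: [0.4935, 0.1185, 0.1723]
contact_force: [-0.1, -0.5, -3.5]
ee_pos: [0.4945, 0.1185, 0.1723]
contact_force: [0.0, 0.3, -3.7]
ee_pos: [0.4955, 0.1185, 0.1723]
contact_force: [-0.4, 0.7, -4.1]
ee_pos: [0.4965, 0.1186, 0.1723]
contact_force: [0.1, -1.0, -3.5]
ee_pos: [0.4975, 0.1186, 0.1723]
contact_force: [-0.3, -0.4, -3.5]
ee_pos: [0.4985, 0.1186, 0.1723]
contact_force: [-0.0, -0.1, -2.9]
ee_pos: [0.4995, 0.1186, 0.1723]
contact_force: [-0.2, -0.4, -3.5]
ee_pos: [0.5005, 0.1186, 0.1723]
contact_force: [0.4, 0.1, -3.4]
ee_pos: [0.5015, 0.1186, 0.1723]
contact_force: [-0.3, 0.1, -4.1]
stop
```

```bash
python3 -m jog '[[[0.1,0,0.005,0,0],[0.1,0,0.01,0,0],[0.1,0,0.01,0,0]]]' 40 | grep -E 'ee_pos|contact' && python3 ok.py &&
python3 -m jog '[[[0.1,0,0.005,0,0],[0.1,0,0.01,0,0],[0.1,0,0.01,0,0]]]' 40 | grep -E 'ee_pos|contact' && python3 ok.py &&
python3 -m jog '[[[0.1,0,0.005,0,0],[0.1,0,0.01,0,0],[0.1,0,0.01,0,0]]]' 40 | grep -E 'ee_pos|contact' && python3 ok.py &&
python3 -m jog '[[[0.1,0,0.005,0,0],[0.1,0,0.01,0,0],[0.1,0,0.01,0,0]]]' 40 | grep -E 'ee_pos|contact' && python3 ok.py &&
python3 -m jog '[[[0.1,0,0.005,0,0],[0.1,0,0.01,0,0],[0.1,0,0.01,0,0]]]' 40 | grep -E 'ee_pos|contact' && python3 ok.py &&
python3 -m jog '[[[0.1,0,0.005,0,0],[0.1,0,0.01,0,0],[0.1,0,0.01,0,0]]]' 40 | grep -E 'ee_pos|contact' && python3 ok.py &&
python3 -m jog '[[[0.1,0,0.005,0,0],[0.1,0,0.01,0,0],[0.1,0,0.01,0,0]]]' 40 | grep -E 'ee_pos|contact' && python3 ok.py &&
python3 -m jog '[[[0.1,0,0.005,0,0],[0.1,0,0.01,0,0],[0.1,0,0.01,0,0]]]' 40 | grep -E 'ee_pos|contact' && python3 ok.py &&
python3 -m jog '[[[0.1,0,0.005,0,0],[0.1,0,0.01,0,0],[0.1,0,0.01,0,0]]]' 40 | grep -E 'ee_pos|contact' && python3 ok.py &&
python3 -m jog '[[[0.1,0,0.005,0,0],[0.1,0,0.01,0,0],[0.1,0,0.01,0,0]]]' 40 | grep -E 'ee_pos|contact'; echo stop
```

```text
ee_pos: [0.5025, 0.1186, 0.1723]
contact_force: [0.2, 0.1, -4.5]
ee_pos: [0.5035, 0.1186, 0.1722]
contact_force: [0.3, 0.6, -2.9]
ee_pos: [0.5045, 0.1186, 0.1722]
contact_force: [-0.2, 0.1, -3.1]
ee_pos: [0.5054, 0.1187, 0.1722]
contact_force: [-0.7, 0.3, -3.5]
ee_pos: [0.5056, 0.1187, 0.1721]
contact_force: [-5.8, -0.3, -0.9]
stop
```

Contact came at x=0.5056 with 5.8 N, so the wheel is against the collar. The face is about 83 mm from the axis, inside the stated range. Next I'll lower it onto the peg.

```bash
python3 -m jog '[[[0.1,0,-0.003,0.005,0],[0.1,0,-0.003,0.005,0]]]' 40 | grep -E 'ee_pos|contact'
python3 -m jog '[[[0.1,0,0,0.005,0],[0.1,0,0,0.005,0]]]' 40 | grep -E 'ee_pos|contact'
```

```text
ee_pos: [0.5055, 0.1187, 0.1717]
contact_force: [-5.2, -0.4, -1.0]
ee_pos: [0.5055, 0.1187, 0.1711]
contact_force: [-5.4, -0.6, -1.8]
```

```bash
python3 -m jog '[[[0.1,0,0,0.005,0],[0.1,0,0,0.005,0]]]' 40 | grep -E 'ee_pos|contact'
python3 -m jog '[[[0.1,0,0,0.005,0],[0.1,0,0,0.005,0]]]' 40 | grep -E 'ee_pos|contact'
```

```text
ee_pos: [0.5055, 0.1187, 0.1706]
contact_force: [-6.2, 1.1, -0.7]
ee_pos: [0.5056, 0.1187, 0.1706]
contact_force: [-6.5, -0.2, 2.8]
```

```bash
python3 -m jog '[[[0.1,0,0,0.004,0],[0.1,0,0,0.004,0]]]' 40 | grep -E 'ee_pos|contact'
```

```text
ee_pos: [0.5055, 0.1187, 0.1705]
contact_force: [-8.3, -1.1, 5.3]
```

The wheel's weight is now on the peg. I'll ease back a touch, loosen the grip and open partway.

```bash
python3 -m jog '[[[0.1,0,0,-0.005,0],[0.1,0,0,-0.005,0]]]' 20 | grep -E 'ee_pos|contact'
python3 -m jog '[[[0.25,0,0,-0.005,0],[0.3,0,0,-0.005,0],[0.4,0,0,-0.005,0],[0.5,0,0,-0.005,0],[0.5,0,0,-0.005,0],[0.5,0,0,-0.005,0]]]' 20
python3 - <<'E'
from h import *
im=ctrl.grab_frame("wrist")[:,:,::-1]; cv2.imwrite("pics/w6raw.png",im)
E
```

```text
ee_pos: [0.5056, 0.1187, 0.1706]
contact_force: [-7.3, 0.2, 2.2]
t: 27.45
ee_pos: [0.5062, 0.1187, 0.1709]
tcp_rot: [0.0, 0.703, 0.711, 0.0]
contact_force: [0.6, -0.5, 0.0]
width: 0.505
grasp_force: 0.0
```

```bash
python3 -m jog '[[[0.5,0,0,-0.1,0],[0.5,0,0,-0.3,0],[0.5,0,0,-0.6,0],[0.5,0,0,-1,0],[0.5,0,0,-1,0]]]' 20 | grep -E 'ee_pos|contact'
cat > m4.py <<'E'
from h import *
np.set_printoptions(precision=1,suppress=True,linewidth=200)
s=ctrl.observe(); im=ctrl.grab_frame("wrist")[:,:,::-1]; cv2.imwrite("pics/w7raw.png",im); im=im.astype(int)
cv2.imwrite("pics/s7raw.png",ctrl.grab_frame("side")[:,:,::-1])
C=np.array([.5055,.1187,.128])
for xx in (-.0105,-.009,.009,.0105):
    print(xx,wproj(C+[xx,0,.055],s),wproj(C+[xx,.03,.046],s))
y=int(wproj(C+[0,0,.055],s)[1]);y2=int(wproj(C+[0,.03,.046],s)[1])
for r in (y,y2): print(r,[(x,im[r,x,2]-im[r,x,0],im[r,x].sum()) for x in range(292,346,2)])
# collar visible? column profile of peg between wheel and hub
r=int(wproj([.52,.1187,.141],s)[1]); print(r,wproj([.5145,.1187,.141],s),s['t'])
E
python3 m4.py
```

```text
ee_pos: [0.5073, 0.1188, 0.2744]
contact_force: [0.9, 0.6, -0.5]
-0.0105 [300.4 208.8] [300.8 167.2]
-0.009 [302.3 208.8] [302.8 167.2]
0.009 [326.3 209. ] [326.7 167.5]
0.0105 [328.3 209. ] [328.6 167.5]
208 [(292, np.int64(85), np.int64(420)), (294, np.int64(84), np.int64(412)), (296, np.int64(79), np.int64(390)), (298, np.int64(78), np.int64(386)), (300, np.int64(79), np.int64(384)), (302, np.int64(83), np.int64(361)), (304, np.int64(85), np.int64(350)), (306, np.int64(85), np.int64(345)), (308, np.int64(84), np.int64(341)), (310, np.int64(65), np.int64(388)), (312, np.int64(23), np.int64(544)), (314, np.int64(23), np.int64(546)), (316, np.int64(73), np.int64(382)), (318, np.int64(85), np.int64(348)), (320, np.int64(84), np.int64(343)), (322, np.int64(85), np.int64(342)), (324, np.int64(83), np.int64(333)), (326, np.int64(60), np.int64(258)), (328, np.int64(31), np.int64(175)), (330, np.int64(28), np.int64(169)), (332, np.int64(27), np.int64(165)), (334, np.int64(25), np.int64(156)), (336, np.int64(25), np.int64(156)), (338, np.int64(29), np.int64(171)), (340, np.int64(59), np.int
[... 383 characters left out ...]
.int64(59), np.int64(224)), (310, np.int64(40), np.int64(268)), (312, np.int64(11), np.int64(378)), (314, np.int64(22), np.int64(346)), (316, np.int64(55), np.int64(250)), (318, np.int64(61), np.int64(232)), (320, np.int64(60), np.int64(228)), (322, np.int64(60), np.int64(225)), (324, np.int64(59), np.int64(226)), (326, np.int64(54), np.int64(256)), (328, np.int64(17), np.int64(247)), (330, np.int64(-1), np.int64(262)), (332, np.int64(-2), np.int64(272)), (334, np.int64(-3), np.int64(273)), (336, np.int64(-3), np.int64(276)), (338, np.int64(-3), np.int64(279)), (340, np.int64(-3), np.int64(309)), (342, np.int64(-3), np.int64(334)), (344, np.int64(-3), np.int64(334))]
194 [324.7 194.2] 28.125
```

The rim edges in the image (columns 302–326.7) match the seated position to well under 1 mm, and nothing is touching the robot. Handing in.

```bash
python3 -c "
from rig import ctrl
print(ctrl.job_done())"
```

```text
the job is handed in; nothing more can be done
None
```

The blue-ringed wheel hangs on the peg facing the robot, pushed home against its stop collar and released. Contact against the collar stayed under about 9 N at each reading, and I handed the job in at about 28 s.

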